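# Unlock the nebuliser's filter ring with the pin spanner

### The job

Unlock the filter's retaining ring on top of the nebuliser compressor: take the two-pin spanner from its holder, get both pins into the ring's holes and only then turn the ring anticlockwise (seen from above) to its end stop. The hanger post beside the ring leaves no room for the whole swing in one hold, so part-way leave the spanner standing in the ring, let go of it and take it again a quarter turn back. Finally stand the spanner upright in its holder's slot again and let go, leaving the phone and the stapler where they are.

Things in the scene. Friction and masses are not known exactly. Their poses are not given: they have to be found in the camera images.
- compressor: Grey box-shaped nebuliser compressor, 160 x 220 mm (its x and y), top face 100 mm above the desk, fixed. Origin: centre of its underside, z up. Centred on its top a white collar (94 mm across, 70 mm inside, up to 112 mm) surrounds the retaining ring, so that fingers cannot hold the ring.
- ring_top (a point): Centre of the retaining ring at the height of its upper face (112 mm above the desk, flush with the collar); compressor's axes, which do NOT turn with the ring. Bare aluminium ring, 67 mm across, round a white dome (26 mm across, 1 mm proud). Six holes, each 11 mm square and 11 mm deep, 24 mm from the axis, 60 degrees apart, at an angle that varies and is not given: see it or feel for it.
- post_top (a point): Centre of the top end of the steel hanger post (18 mm diameter) that stands on the compressor 85 mm from the ring's axis, towards the compressor's +y, up to 270 mm above the desk: the gripper must pass it. Its hook leads away from the ring. Axes of the compressor.
- ring (a joint): Turn of the retaining ring in rad: 0 locked (start, against a stop, so pins rubbed clockwise over it cannot drag it), grows anticlockwise seen from above, 2.35 at its unlocked end stop. The holes' angle at 0 differs every time. It stays where it is left; about 0.35 N m of friction, no axial travel.
- spanner: Two-pin spanner, 220 g, stands upright, pins down. Origin: midway between the pin tips; z up, x from pin to pin. Steel pins 7 mm in diameter, 8 mm long, at x = +-24 mm; on them (8 to 20 mm) a steel cross bar 62 (x) x 14 mm, which rests on the ring's face when the pins are home (it then stands by itself); above, a black square grip 18 x 18 mm, from 20 to 100 mm, sides along x and y.
- holder: White holder block 110 x 60 x 28 mm, fixed; origin at the centre of its underside, z up. Its slot, 71 mm (along its x) x 22 mm (along its y), open at the top and 22 mm deep, is where the spanner stands on its pins at the start, cross bar along the slot.
- slot_floor (a point): Centre of the slot's floor, 6 mm above the desk; axes of the holder. The spanner's origin lies here when it stands in the holder.
- phone: Bystander: black phone lying flat, 150 x 72 x 9 mm, loose; origin at the centre of its underside.
- stapler: Bystander: stapler, 130 x 36 x 45 mm, loose; origin at the centre of its underside.
Not all that is in view belongs to the job. Leave any purple or red look-alike of the spanner alone.

How it is judged:
By the outcome, as a careful person would: the job done as asked, in the order asked, and still so for the second after the job is handed in, with the robot touching nothing.
It also fails if it takes over 72 s, if anything falls off the work surface, if the arm or the gripper's body presses on something with over 40 N, if the wrist force passes 120 N, or if a joint passes its speed limit or range.

### The arm

A 7-joint arm with a two-finger parallel gripper is mounted at the origin on the work surface. World frame = base frame: x ahead of the robot, y to its left, z up, the work surface at z = 0. Lengths are in m, angles in degrees, forces in N, time in s.
With the tool pointing down it reaches from about 0.4 to 0.875 m from the base axis. Payload 6.5 kg.
Tool frame: the origin (TCP) lies on the centre line of the jaws, within the pads' length; the fingertips stand 17 mm ahead of it and the grasp point (between the pads) lies 2 mm behind it; z points along the fingers, y is the line along which they close (so a half turn about z gives the same grasp; the last joint's range is limited). The gripper opens to 85 mm and grips with 20 to 120 N. Pads are 22 mm wide; open, the fingers measure 114 mm over their backs; the gripper's body (76 mm by 85 mm) begins 54 mm behind the grasp point. The pads swing forward as they close: fully open they stand 13 mm farther back than shut.
Start: joints at [62.441, 30.733, -0.252, 88.115, 0.149, 61.152, -4.079], TCP at [0.262, -0.595, 0.248] pointing down, gripper open.
Joint ranges: [-154.64, 154.64], [-21.42, 123.67], [-72.66, 72.17], [13.99, 137.28], [-74.86, 254.86], [10.95, 109.41], [-158.01, 158.01]. Speed limits (degrees/s): [136.94, 136.94, 180, 180, 180, 180, 180].

### API

Orientations are given as [roll, pitch, yaw] about the fixed x, y, z axes, in that order (R = Rz(yaw) Ry(pitch) Rx(roll)).
In Python, from workcell import monitor, camera, camera_info, robot gives the robot as it stands. The module is installed in compiled form; this text tells all that it offers.
- The arm moves only by the shell command python3 -m inch 'ROWS' [OPENING] [FORCE]. ROWS is JSON, a list of rows, each a list of 2 entries, a list of its own where there are three numbers: the shift along the tool's x, y, z in cm, then the turn, a rotation vector about the tool's x, y, z in rad. A call has 1 to 5 rows; each row shifts and turns the commanded pose from where the row before left it, along the tool's axes as they then stand; what a row does not reach is not made up. A row lasts 1/10 s, in which the tool goes at most 50 mm and 8.59 degrees, less where a joint would pass 70% of its speed; a pose out of reach is approached as far as the arm can. A call with a gripper value outside its range is refused whole. OPENING is the closure, from 0 (fully open) to 1 (shut), set as the call begins (- or left out, the last holds). The fingers move at their own pace and stop on an object; FORCE is the grip in N (left out, the last holds). Time passes only in rows, so rows that do not move let the fingers close. It gives the time, the measured TCP pose, the force, the opening and the grip force at its end, in the units of the state.
- monitor.get_state(): the state, without advancing time (a new reading comes with each control period).
- camera(name): name is "scene" or "top" or "wrist"; returns the picture (400x640x3 uint8, red, green, blue); there is no depth.
- camera_info(name): a dict with "mtx" (3x3 intrinsics, pixels), "rvec" (rotation vector, rad) and "tvec" (3), from world to camera coordinates, as OpenCV has them. Camera axes: x right, y down, z forward; pixel columns grow to the right and rows downward; lengths in m; the calibration is good to about 2 mm. A picture is of the moment at which its call begins: read the wrist's pose just before it. camera_info takes no time and is no camera call; for the wrist camera it gives the pose at the moment of the call.
- robot.finish_job(): hands the job in; it is judged then, once.
The state is a dict: "time": time; "joint_pos": joint angles; "joint_vel": joint speeds; "tau": joint torques, N m; "position": TCP position; "orientation": TCP orientation; "wrist_force": force on the tool from outside, world axes, zero at the start; "ft_torque": the same for the moment, N m; "opening": finger opening in m; "grip_force": force on a finger pad.
Only numpy, scipy, OpenCV 4.12 (cv2) and the standard library are available. Lean on these libraries where they do the work, as an engineer would, in place of code of your own. Each camera call takes 0.05 s, during which the arm holds its last target. There are 200 camera calls.

## Working session

There is one attempt and no reset: what is moved stays moved. The work goes in short steps, Python scripts to look and compute and a shell command to move; the robot and the scene stay as the last step left them, time stands still between calls to the robot, and variables do not carry over. Pictures are saved under pics/ and viewed, at most 10 in all, crops included, and the job is handed in when it is done.

```bash
mkdir -p pics; python3 - <<'E'
from workcell import monitor,camera,camera_info
import cv2
for n in ["scene","top"]:
    cv2.imwrite(f"pics/{n}0.png",camera(n)[:,:,::-1])
    print(n,camera_info(n))
print(monitor.get_state())
E
```

```text
scene {'mtx': array([[422.65628441,   0.        , 313.60611415],
       [  0.        , 422.65628441, 197.61528186],
       [  0.        ,   0.        ,   1.        ]]), 'rvec': array([ 1.63905562,  1.8994622 , -0.81342099]), 'tvec': array([ 0.05537616, -0.2588007 ,  1.41882573])}
top {'mtx': array([[480.93742397,   0.        , 313.88363976],
       [  0.        , 480.93742397, 199.54160159],
       [  0.        ,   0.        ,   1.        ]]), 'rvec': array([ 2.16466945, -2.12980477,  0.1729237 ]), 'tvec': array([0.03450722, 0.57231104, 1.1359939 ])}
{'time': 0.1, 'joint_pos': array([62.44033908, 30.77552874, -0.25433538, 88.16421862,  0.15056824,
       61.15206234, -4.07902297]), 'joint_vel': array([-0.05474702, -0.01405169,  0.03386125,  0.00664862,  0.11410078,
        0.01356919, -0.00921796]), 'tau': array([ 3.75203061e-03, -5.84564459e+01,  1.05265070e+00, -2.59773123e+01,
        1.26510527e-02,  4.62317621e-03,  2.56711772e-06]), 'position': array([ 0.26172334, -0.59439059,  0.24747942]), 'orientation': array([-1.79908868e+02,  8.13308189e-03,  2.37720208e+01]), 'wrist_force': array([ 0.76654844, -0.09160914, -0.26606491]), 'ft_torque': array([ 0.02400018,  0.01087541, -0.06216814]), 'grip_force': 0.0, 'opening': 0.08537800908924137}
```

View pics/top0.png

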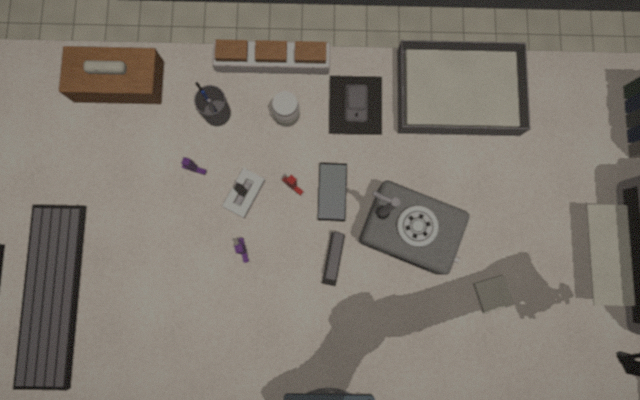

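View pics/scene0.png

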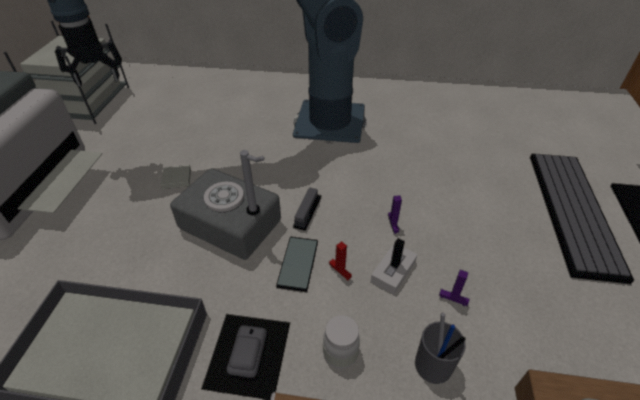

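The top view shows the holder at (244,193) with the black spanner at (241,188), and the ring at (418,226) on the compressor. The post is to the ring's upper left, around (384,212). The stapler is at (334,258), the phone at (332,191), and the look-alikes are red (292,184) and purple (193,166 and 241,250). The scene view agrees.

```bash
cat > h.py <<'E'
import numpy as np, cv2
from workcell import monitor,camera,camera_info
def P(i): 
    R=cv2.Rodrigues(i["rvec"])[0]; return i["mtx"],R,np.asarray(i["tvec"]).ravel()
def ray(i,uv,z):
    K,R,t=P(i); uv=np.atleast_2d(uv).astype(float)
    d=(R.T@np.linalg.inv(K)@np.c_[uv,np.ones(len(uv))].T).T; c=-R.T@t
    return c+d*((z-c[2])/d[:,2])[:,None]
def proj(i,p):
    return cv2.projectPoints(np.atleast_2d(p).astype(float),i["rvec"],i["tvec"],i["mtx"],None)[0][:,0]
E
python3 - <<'E'
from h import *
im=cv2.imread("pics/top0.png"); i=camera_info("top")
def big(x0,y0,x1,y1,f,n=1):
    m=np.zeros(im.shape[:2],np.uint8); m[y0:y1,x0:x1]=f(im[y0:y1,x0:x1].astype(int))*255
    return sorted(cv2.findContours(m,cv2.RETR_EXTERNAL,cv2.CHAIN_APPROX_NONE)[0],key=cv2.contourArea)[-n:]
print(im[190:204:3,228:262:4].mean(2).astype(int)); print(im[226,396:444:2].mean(1).astype(int))
for th in (180,195):
  c=big(215,160,275,225,lambda a:a.min(2)>th)[0]; r=cv2.minAreaRect(c); print("holder",th,r); b=ray(i,cv2.boxPoints(r),.028); print(b.round(3),b.mean(0),np.linalg.norm(np.diff(b,axis=0),axis=1))
c=big(390,200,445,255,lambda a:a.min(2)>150)[0]; e=cv2.fitEllipse(cv2.convexHull(c)); print("collar",e,ray(i,[e[0]],.112))
c=big(345,175,480,280,lambda a:a.max(2)<125)[0]; r=cv2.minAreaRect(c);print("comp",r,ray(i,cv2.boxPoints(r),.1).round(3))
cv2.imwrite("pics/c.png",np.hstack([cv2.resize(im[160:230,210:280],(400,400),interpolation=2),cv2.resize(im[180:280,350:450],(400,400),interpolation=2)]))
E
```

```text
[[139 147  65  51  52 106 149 149 124]
 [135 153 140  52  51 140 148 130 142]
 [144 149 116 115  79 151 149 110 145]
 [148 148 106 121 125 149 136 136 142]
 [147 139 121 113 147 149 117 141 138]]
[ 83 135 149 127 118  87  61 113 124 150 146 151 148 144 126 103 113 133
 123 138 147 124  94  98]Traceback (most recent call last):
  File "<stdin>", line 8, in <module>
IndexError: list index out of range
```

```bash
python3 - <<'E'
from h import *
im=cv2.imread("pics/top0.png"); i=camera_info("top")
print(im[175,215],im[205,240],im[226,400])
def big(x0,y0,x1,y1,f,n=1):
    m=np.zeros(im.shape[:2],np.uint8); m[y0:y1,x0:x1]=f(im[y0:y1,x0:x1].astype(int))*255
    return sorted(cv2.findContours(m,cv2.RETR_EXTERNAL,cv2.CHAIN_APPROX_NONE)[0],key=cv2.contourArea)[-n:]
for th in (5,9):
  c=big(215,160,275,225,lambda a:(a.min(2)>125)&(a.max(2)-a.min(2)<th))[0]; r=cv2.minAreaRect(c); print("holder",th,r); b=ray(i,cv2.boxPoints(r),.028); print(b.round(3),b.mean(0),np.linalg.norm(np.diff(b,axis=0),axis=1))
c=big(390,200,445,255,lambda a:a.min(2)>105)[0]; e=cv2.fitEllipse(cv2.convexHull(c)); print("collar",e,ray(i,[e[0]],.112))
c=big(345,175,480,280,lambda a:a.max(2)<100)[0]; r=cv2.minAreaRect(c);print("comp",r,ray(i,cv2.boxPoints(r),.1).round(3))
cv2.imwrite("pics/c.png",np.hstack([cv2.resize(im[160:230,210:280],(400,400),interpolation=2),cv2.resize(im[180:280,350:450],(400,400),interpolation=2)]))
E
```

```text
[133 142 150] [123 127 131] [146 151 152]
holder 5 ((247.0, 172.0), (0.0, 0.0), 0.0)
[[0.641 0.212 0.028]
 [0.641 0.212 0.028]
 [0.641 0.212 0.028]
 [0.641 0.212 0.028]] [0.64079636 0.2120277  0.028     ] [0. 0. 0.]
holder 9 ((242.93283081054688, 192.2130584716797), (23.65782928466797, 43.81079864501953), 28.810794830322266)
[[0.555 0.271 0.028]
 [0.653 0.222 0.028]
 [0.624 0.169 0.028]
 [0.527 0.218 0.028]] [0.5897156  0.22014531 0.028     ] [0.10925986 0.05980611 0.1088998 ]
collar ((417.8341369628906, 225.71481323242188), (40.751590728759766, 42.00912857055664), 132.6746826171875) [[ 0.50454607 -0.1949127   0.112     ]]
comp ((413.4492492675781, 227.8636474609375), (97.49449157714844, 69.5307846069336), 21.571308135986328) [[ 0.465 -0.053  0.1  ]
 [ 0.618 -0.113  0.1  ]
 [ 0.536 -0.324  0.1  ]
 [ 0.387 -0.26   0.1  ]]
```

View pics/c.png

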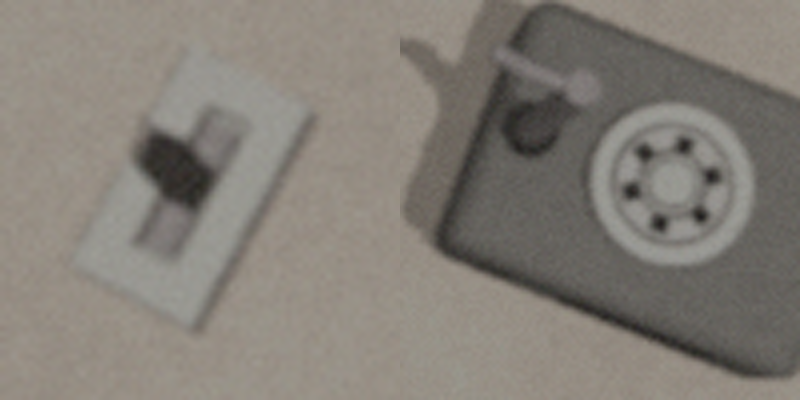

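The close-up shows six clear holes in the ring, at about -16°, 41° and 98° in world axes (repeating every 60°). The post's base is at pixel (382,211). The spanner stands in the slot at mid-length.

```bash
cat >> h.py <<'E'
from scipy.spatial.transform import Rotation as Ro
def pose():
    s=monitor.get_state(); return s,np.array(s["position"]),Ro.from_euler("xyz",s["orientation"],degrees=True)
def to(tgt,yaw=None,pitchroll=True):
    """shift in cm in tool axes (now), rotvec in tool axes to yaw, tool down"""
    s,p,R=pose(); d=R.inv().apply(np.array(tgt)-p)*100
    n=Ro.from_euler("xyz",[180,0,s["orientation"][2] if yaw is None else yaw],degrees=True)
    print("t",round(s["time"],2),"shift cm",d.round(2),"turn rad",(R.inv()*n).as_rotvec().round(3))
E
python3 - <<'E'
from h import *
s,p,R=pose(); K,Rc,t=P(camera_info("wrist")); c=-Rc.T@t
print("cam in tool",R.inv().apply(c-p).round(4),"axes in tool\n",(R.inv().as_matrix()@Rc.T).round(3),K[0,0])
i=camera_info("top")
print("holes", [ (lambda q: (np.degrees(np.arctan2(q[1],q[0])).round(1),np.hypot(*q[:2]).round(4)))(ray(i,[[350+(u-400)/4-.4,180+v/4-.4]],.112)[0]-[.5045,-.1949,0]) for u,v in [(645,152),(684,145),(712,175),(700,215),(660,223),(632,190)]])
to([.5045,-.195,.36]); to([.59,.22,.36])
E
```

```text
cam in tool [ 0.0683  0.0007 -0.1261] axes in tool
 [[ 0.    -0.963 -0.268]
 [ 1.     0.     0.001]
 [-0.001 -0.268  0.963]] 332.3978347821953
holes [(np.float64(40.4), np.float64(0.0243)), (np.float64(-16.5), np.float64(0.0239)), (np.float64(-75.4), np.float64(0.0233)), (np.float64(-138.5), np.float64(0.023)), (np.float64(160.7), np.float64(0.0235)), (np.float64(98.5), np.float64(0.0238))]
t 0.1 shift cm [ 38.32 -26.78 -11.21] turn rad [-0.002  0.    -0.   ]
t 0.1 shift cm [ 62.87 -61.31 -11.16] turn rad [-0.002  0.    -0.   ]
```

```bash
python3 -m inch '[[[3.35,-2.2,-0.33],[0,0,0]],[[3.35,-2.2,-0.33],[0,0,0]],[[3.35,-2.2,-0.33],[0,0,0]],[[3.35,-2.2,-0.33],[0,0,0]],[[3.35,-2.2,-0.33],[0,0,0]]]'
python3 -m inch '[[[3.35,-2.2,-0.33],[0,0,0]],[[3.35,-2.2,-0.33],[0,0,0]],[[3.35,-2.2,-0.33],[0,0,0]],[[3.35,-2.2,-0.33],[0,0,0]],[[3.35,-2.2,-0.33],[0,0,0]]]'
python3 -m inch '[[[0,0,0],[0,0,-0.1315]],[[0,0,0],[0,0,-0.1315]],[[0,0,0],[0,0,-0.1315]],[[0,0,0],[0,0,-0.1315]],[[0,0,0],[0,0,-0.1315]]]'
python3 -m inch '[[[0,0,0],[0,0,-0.1315]],[[0,0,0],[0,0,0]],[[0,0,0],[0,0,0]]]'
python3 - <<'E'
from h import *
i=camera_info("wrist"); im=camera("wrist")[:,:,::-1].copy(); cv2.imwrite("pics/w1.png",im); np.save("w1.npy",np.array([i],dtype=object),allow_pickle=True)
print(pose()[0]["joint_pos"].round(1),proj(i,[[.5045,-.195,.112],[.535,-.116,.27]]))
E
```

```text
time: 0.6
position: [0.3714, -0.425, 0.2646]
orientation: [-180.0, 0.0, 23.8]
wrist_force: [0.4, -0.9, -0.5]
opening: 0.0853
grip_force: 0.0
time: 1.1
position: [0.4803, -0.257, 0.2812]
orientation: [-180.0, 0.0, 23.8]
wrist_force: [0.0, 0.1, -0.2]
opening: 0.0852
grip_force: 0.0
time: 1.6
position: [0.4796, -0.2584, 0.2809]
orientation: [-179.9, 0.0, 61.8]
wrist_force: [-0.2, -0.4, -0.2]
opening: 0.0853
grip_force: 0.0
time: 1.9
position: [0.4796, -0.2585, 0.281]
orientation: [-180.0, -0.0, 68.8]
wrist_force: [0.2, -0.6, 0.3]
opening: 0.0854
grip_force: 0.0
[ 36.7  19.4 -16.4 101.4   6.2  60.1  -3.2] [[ 312.64070047  105.17239542]
 [ 311.10451331 -163.66552115]]
```

View pics/w1.png

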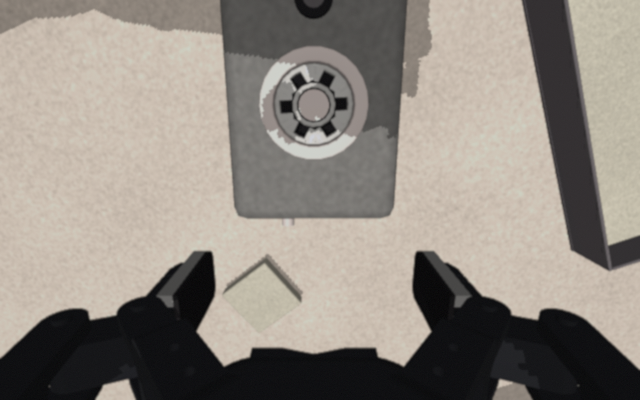

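The wrist view shows the ring at (314,103), dark square holes around it at about 60° steps, and the foot of the post at (313,3). I'll fit the holes and the centre.

```bash
python3 - <<'E'
from h import *
i=np.load("w1.npy",allow_pickle=True)[0]; im=cv2.imread("pics/w1.png"); g=im.max(2)
roi=np.zeros_like(g); cv2.circle(roi,(314,103),37,255,-1); cv2.circle(roi,(314,103),21,0,-1)
m=((g<55)&(roi>0)).astype(np.uint8)
n,l,st,ce=cv2.connectedComponentsWithStats(m)
pts=[ce[k] for k in range(1,n) if st[k,4]>25]; print([(st[k,4],ce[k].round(1)) for k in range(1,n)])
w=ray(i,pts,.110)[:,:2]; (cx,cy),r=cv2.minEnclosingCircle(w.astype(np.float32)); 
A=np.c_[2*w,np.ones(len(w))]; s=np.linalg.lstsq(A,(w**2).sum(1),rcond=None)[0]; c=s[:2]; print("centre",c,"r",np.sqrt(s[2]+c@c))
a=np.degrees(np.arctan2(*(w-c).T[::-1])); print(a.round(1)); print("phase",(np.degrees(np.angle(np.exp(6j*np.radians(a)).mean()))/6)%60)
to([.49,-.22,.4],63.3); to([.589,.22,.4],63.3)
i2=camera_info("top"); print(proj(i2,[[.59,.22,.106]]))
E
```

```text
[(np.int32(134), array([325.9,  79. ])), (np.int32(117), array([298.1,  80.4])), (np.int32(3), array([332.3,  91.7])), (np.int32(2), array([293. ,  94.5])), (np.int32(134), array([340.5, 103.4])), (np.int32(126), array([286. , 106.2])), (np.int32(2), array([333. , 115.5])), (np.int32(2), array([295. , 117.5])), (np.int32(115), array([327.9, 128. ])), (np.int32(115), array([301. , 129.3])), (np.int32(2), array([314.5, 128. ]))]
centre [ 0.50512641 -0.19479363] r 0.023459866032428753
[  41.5  101.7  -18.6  161.9  -78.1 -138.6]
phase 41.66941983407057
t 1.95 shift cm [  3.96  -0.44 -11.89] turn rad [-0.    -0.     0.096]
t 1.95 shift cm [ 48.56  -7.13 -11.89] turn rad [-0.    -0.     0.096]
[[238.52589234 186.40296629]]
```

```bash
python3 -m inch '[[[0,0,-4],[0,0,0]],[[0,0,-4],[0,0,0]],[[0,0,-4],[0,0,0]],[[4.41,-0.65,0],[0,0,0]],[[4.41,-0.65,0],[0,0,0]]]'
python3 -m inch '[[[4.41,-0.65,0],[0,0,0]],[[4.41,-0.65,0],[0,0,0]],[[4.41,-0.65,0],[0,0,0]],[[4.41,-0.65,0],[0,0,0]],[[4.41,-0.65,0],[0,0,0]]]'
python3 -m inch '[[[4.41,-0.65,0],[0,0,0]],[[4.41,-0.65,0],[0,0,0]],[[4.41,-0.65,0],[0,0,0]],[[4.41,-0.65,0],[0,0,0]]]'
python3 -m inch '[[[0,0,4],[0,0,0.096]],[[0,0,4],[0,0,0]],[[0,0,4],[0,0,0]],[[0,0,4],[0,0,0]],[[0,0,4],[0,0,0]]]'
python3 -m inch '[[[0,0,0],[0,0,0]],[[0,0,0],[0,0,0]]]'
python3 - <<'E'
from h import *
i=camera_info("wrist"); im=camera("wrist")[:,:,::-1].copy(); cv2.imwrite("pics/w2.png",im); np.save("w2.npy",np.array([i],dtype=object),allow_pickle=True)
print(pose()[0]["joint_pos"].round(1),proj(i,[[.59,.22,.006],[.59,.22,.106]]))
E
```

```text
time: 2.45
position: [0.4999, -0.1716, 0.4027]
orientation: [179.8, -0.0, 68.6]
wrist_force: [0.7, 0.5, -1.1]
opening: 0.0855
grip_force: 0.0
time: 2.95
position: [0.5482, 0.0477, 0.4014]
orientation: [180.0, 0.0, 68.8]
wrist_force: [1.5, -0.6, -0.8]
opening: 0.0854
grip_force: 0.0
time: 3.35
position: [0.5874, 0.2216, 0.4011]
orientation: [180.0, 0.0, 68.8]
wrist_force: [1.5, -0.6, 0.1]
opening: 0.0855
grip_force: 0.0
time: 3.85
position: [0.587, 0.2198, 0.1997]
orientation: [180.0, 0.0, 63.3]
wrist_force: [0.2, -0.4, 0.2]
opening: 0.085
grip_force: 0.0
time: 4.05
position: [0.5873, 0.2201, 0.2018]
orientation: [-180.0, 0.0, 63.4]
wrist_force: [0.4, -0.3, 0.9]
opening: 0.0854
grip_force: 0.0
[ -5.9  34.  -26.9  92.8  17.5  57.3 -64.9] [[315.03348639 175.87888901]
 [315.77271089 205.07150534]]
```

View pics/w2.png

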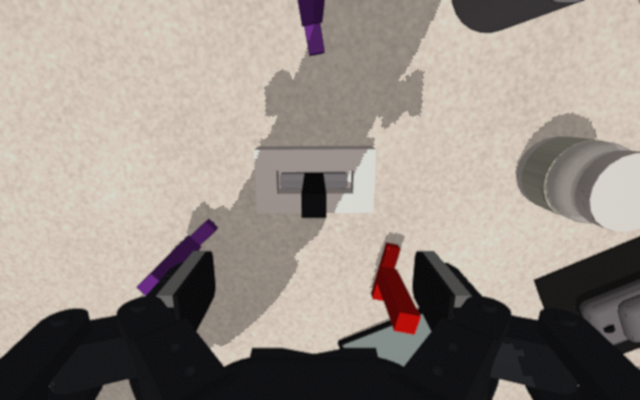

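The wrist view shows the holder square to the picture, spanning (256–375, 148–213). The grip's top is near (314,204), within 2 px of the prediction. The red and purple look-alikes are clear of the finger tracks.

```bash
python3 - <<'E'
from h import *
i=np.load("w2.npy",allow_pickle=True)[0]; im=cv2.imread("pics/w2.png"); g=im.max(2)
m=np.zeros_like(g); m[165:235,285:345]=(g[165:235,285:345]<45)
c=max(cv2.findContours(m,0,1)[0],key=cv2.contourArea); x,y,w,h=cv2.boundingRect(c); print(x,y,w,h)
bl,br=ray(i,[[x,y+h],[x+w,y+h]],.106)
print("rear top edge",bl,br,"w",np.linalg.norm(br-bl)); 
u=(br-bl)/np.linalg.norm(br-bl); f=np.array([-u[1],u[0],0]); print("centre",(bl+br)/2+f*.009, (bl+br)/2-f*.009)
e=[[x0,213] for x0 in (262,370)]
hs=[]
for x0 in range(262,372,6):
    col=im[198:225,x0].astype(int); s=col.max(1)-col.min(1)
    d=np.abs(np.diff(cv2.GaussianBlur(s.astype(np.float32)[:,None],(1,5),0)[:,0])); hs.append((x0,198+d.argmax()+.5))
hs=np.array(hs); hs=hs[(abs(hs[:,0]-314)>16)]; k=np.polyfit(*hs.T,1); print(hs[:,1]); a=ray(i,[[262,np.polyval(k,262)],[370,np.polyval(k,370)]],.028); d=a[1]-a[0]; print("holder x yaw",np.degrees(np.arctan2(d[1],d[0])))
E
```

```text
302 173 24 44
rear top edge [0.57742597 0.21648865 0.106     ] [0.59253346 0.20893254 0.106     ] w 0.016891745426671635
centre [0.58900565 0.22075994 0.106     ] [0.58095379 0.20466126 0.106     ]
[213.5 212.5 213.5 212.5 212.5 212.5 212.5 212.5 212.5 212.5 212.5 212.5
 212.5]
holder x yaw -26.271535222340916
```

```bash
python3 -m inch '[[[0.14,0.12,3],[0,0,0]],[[0,0,3],[0,0,0]],[[0,0,3],[0,0,0]],[[0,0,2],[0,0,0]],[[0,0,1.25],[0,0,0]]]'
python3 -m inch '[[[0,0,0],[0,0,0]],[[0,0,0],[0,0,0]],[[0,0,0],[0,0,0]]]' 1 90
python3 -m inch '[[[0,0,0],[0,0,0]],[[0,0,0],[0,0,0]],[[0,0,0],[0,0,0]],[[0,0,0],[0,0,0]]]'
```

```text
time: 4.6
position: [0.5901, 0.2211, 0.0797]
orientation: [179.9, -0.1, 63.4]
wrist_force: [-0.3, -0.6, -0.4]
opening: 0.0854
grip_force: 0.0
time: 4.9
position: [0.5901, 0.2213, 0.0807]
orientation: [179.9, -0.1, 63.5]
wrist_force: [-0.2, 0.5, -0.3]
opening: 0.0439
grip_force: 0.0
time: 5.3
position: [0.5894, 0.221, 0.0796]
orientation: [180.0, -0.1, 63.5]
wrist_force: [-0.8, -0.0, 5.4]
opening: 0.0169
grip_force: 87.8
```

```bash
python3 -m inch '[[[0,0,-1],[0,0,0]],[[0,0,-3],[0,0,0]],[[0,0,-4],[0,0,0]],[[0,0,-4],[0,0,0]],[[0,0,-4],[0,0,0]]]'
python3 -m inch '[[[0,0,-4],[0,0,0]],[[0,0,-4],[0,0,0]],[[0,0,-4],[0,0,0]],[[0,0,-2],[0,0,0]],[[0,0,0],[0,0,0]]]'
python3 -m inch '[[[-2.1,0.6,0],[0,0,0]],[[-4.1,1.1,0],[0,0,0]],[[-4.1,1.1,0],[0,0,0]],[[-4.1,1.1,0],[0,0,0]],[[-4.1,1.1,0],[0,0,0]]]'
python3 -m inch '[[[-4.1,1.1,0],[0,0,0]],[[-4.1,1.1,0],[0,0,0]],[[-4.1,1.1,0],[0,0,0]],[[-4.1,1.1,0],[0,0,0]],[[-4.1,1.1,0],[0,0,0]]]'
python3 -m inch '[[[-2.1,0.5,0],[0,0,0]],[[0,0,0],[0,0,0.1395]],[[0,0,0],[0,0,0.1395]],[[0,0,0],[0,0,0.1395]],[[0,0,0],[0,0,0.1395]]]'
python3 -m inch '[[[0,0,0],[0,0,0.1395]],[[0,0,0],[0,0,0.1395]],[[0,0,0],[0,0,0.1395]],[[0,0,0],[0,0,0.1395]],[[0,0,0],[0,0,0.1395]]]'
python3 -m inch '[[[0,0,0],[0,0,0.1395]],[[0,0,0],[0,0,0.1395]],[[0,0,0],[0,0,0.1395]],[[0,0,0],[0,0,0.1395]],[[0,0,0],[0,0,0.1395]]]'
python3 - <<'E'
from h import *
i=camera_info("wrist"); im=camera("wrist")[:,:,::-1].copy(); cv2.imwrite("pics/w3.png",im)
print(pose()[0]["joint_pos"].round(1)); to([.5051,-.1948,.22],-48.4)
E
```

```text
time: 5.8
position: [0.5883, 0.2203, 0.2403]
orientation: [-180.0, 0.0, 63.5]
wrist_force: [1.1, 0.4, -1.1]
opening: 0.0169
grip_force: 87.8
time: 6.3
position: [0.5898, 0.2214, 0.3824]
orientation: [179.8, -0.2, 63.5]
wrist_force: [-0.4, 0.1, -2.6]
opening: 0.0174
grip_force: 87.9
time: 6.8
position: [0.5494, 0.0308, 0.3769]
orientation: [-179.8, 0.1, 63.5]
wrist_force: [0.4, -0.6, -1.6]
opening: 0.0168
grip_force: 87.8
time: 7.3
position: [0.5069, -0.1767, 0.377]
orientation: [-179.8, 0.0, 63.5]
wrist_force: [0.9, 0.7, -1.6]
opening: 0.017
grip_force: 87.8
time: 7.8
position: [0.5026, -0.1961, 0.3768]
orientation: [-179.8, 0.1, 31.2]
wrist_force: [-0.1, -0.3, -1.8]
opening: 0.017
grip_force: 87.9
time: 8.3
position: [0.5026, -0.196, 0.3768]
orientation: [-180.0, 0.2, -8.8]
wrist_force: [-0.2, -0.3, -2.3]
opening: 0.0164
grip_force: 87.9
time: 8.8
position: [0.5026, -0.196, 0.3768]
orientation: [179.9, 0.2, -48.8]
wrist_force: [-0.4, 0.5, -2.1]
opening: 0.0169
grip_force: 87.9
[  20.7   13.5   -5.1   95.2    1.2   71.5 -123.8]
t 8.85 shift cm [ 0.12 -0.29 15.68] turn rad [ 0.002  0.003 -0.013]
```

View pics/w3.png

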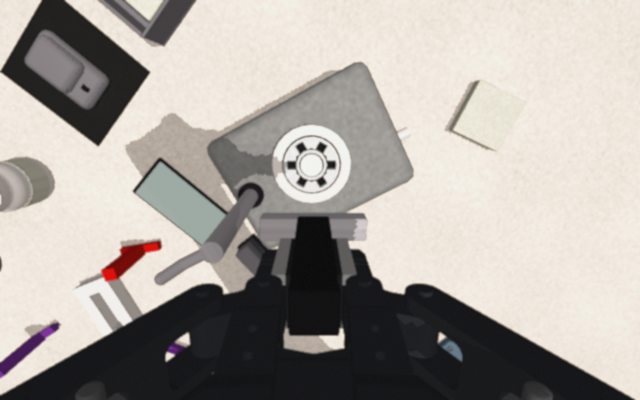

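The wrist view shows the spanner hanging straight in the jaws, with its bar at (260–367, 225). The ring is at (311,165) with the hole pair parallel to the bar. I'll check spanner and ring in this one view.

```bash
python3 - <<'E'
from h import *
i=camera_info("wrist"); im=cv2.imread("pics/w3.png"); g=im.max(2); s,p,R=pose()
# bar: far upper edge/ends
roi=im[205:250,245:385].astype(int); print(roi[18,:,1][::5], roi[:,20,1], roi[:,110,1])
ex=R.apply([0,1,0])[:2]; ex3=R.apply([0,1,0])
o=p-[0,0,.073]
f=R.apply([1,0,0])
for k,z in((31,.02),(-31,.02),(31,.008),(-31,.008)): print(k,z,proj(i,o+ex3*k/1000+f*.007+[0,0,z]).round(1))
m=((g<55)).astype(np.uint8); q=np.zeros_like(m); cv2.circle(q,(311,165),27,1,-1); cv2.circle(q,(311,165),13,0,-1); m&=q
n,l,st,ce=cv2.connectedComponentsWithStats(m); pts=[ce[k] for k in range(1,n) if st[k,4]>15]
w=ray(i,pts,.110)[:,:2]; A=np.c_[2*w,np.ones(len(w))]; c=np.linalg.lstsq(A,(w**2).sum(1),rcond=None)[0][:2]
a=np.arctan2(*(w-c).T[::-1]); print(len(w),"centre",c,"phase",np.degrees(np.angle(np.exp(6j*a).mean()))/6%60)
E
```

```text
[213 167 139 133 137 138 138 137 137 137 128  14  12  14  11  12  14 110
 137 136 137 137 153 201 198 236 234 235] [150 149 149 150 152 152 147 131 110  98  99 100 100 109 125 133 136 136
 137 139 138 137 136 134 131 130 130 129 130 132 133 132 132 132 130 130
 132 133 129 123 109  84  55  35  26] [132 133 161 210 231 235 230 203 145 104  99  99 102 121 142 144 138 143
 153 152 145 140 145 160 177 187 187 180 182 188 192 184 171 172 181 195
 222 231 233 234 234 233 227 190 119]
31 0.02 [[367.9 218.7]]
-31 0.02 [[258.9 218.7]]
31 0.008 [[364.7 212.2]]
-31 0.008 [[262.  212.1]]
6 centre [ 0.50527787 -0.19515414] phase 41.5963300546274
```

```bash
python3 -m inch '[[[0.1,-0.26,3.5],[0,0,-0.007]],[[0,0,4],[0,0,0]],[[0,0,4],[0,0,0]],[[0,0,4],[0,0,0]],[[0,0,1.5],[0,0,0]]]'
python3 -m inch '[[[0,0,0],[0,0,0]],[[0,0,0],[0,0,0]],[[0,0,0],[0,0,0]]]'
python3 -c "
from h import *
to([.5052,-.195,.185],-48.4)"
```

```text
time: 9.35
position: [0.5026, -0.1941, 0.2036]
orientation: [179.7, 0.4, -47.9]
wrist_force: [-0.7, -0.1, -2.0]
opening: 0.0168
grip_force: 87.9
time: 9.65
position: [0.5071, -0.1955, 0.2099]
orientation: [-179.9, -0.1, -48.0]
wrist_force: [0.4, 0.3, -0.8]
opening: 0.0169
grip_force: 87.9
t 9.65 shift cm [-0.17  0.11  2.49] turn rad [-0.001 -0.002  0.007]
```

```bash
python3 -m inch '[[[-0.17,0.11,1],[0,0,0.007]],[[0,0,0.9],[0,0,0]],[[0,0,0],[0,0,0]],[[0,0,0],[0,0,0]]]'
python3 -c "
from h import *
to([.5052,-.195,.185],-48.4)"
```

```text
time: 10.05
position: [0.5042, -0.1946, 0.1895]
orientation: [180.0, 0.0, -48.4]
wrist_force: [-0.2, 1.2, -1.2]
opening: 0.017
grip_force: 87.9
t 10.05 shift cm [ 0.1  -0.05  0.45] turn rad [ 0.     0.001 -0.   ]
```

Now insert gently (home is TCP z ≈ 0.177).

```bash
python3 -m inch '[[[0.08,-0.05,0.4],[0,0,0]],[[0,0,0.2],[0,0,0]],[[0,0,0.2],[0,0,0]],[[0,0,0],[0,0,0]],[[0,0,0],[0,0,0]]]'
```

```text
time: 10.55
position: [0.5053, -0.195, 0.1818]
orientation: [180.0, 0.0, -48.4]
wrist_force: [-0.4, -0.4, -1.5]
opening: 0.0167
grip_force: 87.9
```

```bash
python3 -m inch '[[[0,0,0.2],[0,0,0]],[[0,0,0.15],[0,0,0]],[[0,0,0.1],[0,0,0]],[[0,0,0],[0,0,0]],[[0,0,0],[0,0,0]]]'
```

```text
time: 11.05
position: [0.5056, -0.1951, 0.1785]
orientation: [-180.0, -0.0, -48.4]
wrist_force: [-2.9, 1.5, 9.6]
opening: 0.017
grip_force: 89.8
```

```bash
python3 -m inch '[[[0,0,0],[0,0,-0.06]],[[0,0,0],[0,0,-0.06]],[[0,0,0],[0,0,-0.06]],[[0,0,0],[0,0,-0.06]],[[0,0,0],[0,0,-0.06]]]'
python3 -c "
from h import *
s=pose()[0];print(s['ft_torque'].round(2),s['joint_pos'].round(1))
to([.5052,-.195,.178])"
```

```text
time: 11.55
position: [0.5055, -0.1946, 0.1785]
orientation: [-180.0, 0.0, -31.2]
wrist_force: [-4.4, 2.2, 10.1]
opening: 0.017
grip_force: 89.6
[ 0.64  0.99 -0.45] [  23.5   25.8   -9.1  107.7    5.4   47.  -109.6]
t 11.55 shift cm [-0.    0.05  0.05] turn rad [-0.001  0.    -0.   ]
```

```bash
for k in 1; do python3 -m inch '[[[0,0,0],[0,0,-0.07]],[[0,0,0],[0,0,-0.07]],[[0,0,0],[0,0,-0.07]],[[0,0,0],[0,0,-0.07]],[[0,0,0],[0,0,-0.07]]]'; python3 -m inch '[[[0,0,0],[0,0,-0.07]],[[0,0,0],[0,0,-0.07]],[[0,0,0],[0,0,-0.07]],[[0,0,0],[0,0,-0.07]],[[0,0,0],[0,0,-0.07]]]'; done
python3 -m inch '[[[0,0,0],[0,0,-0.08]],[[0,0,0],[0,0,0]]]'
python3 -c "
from h import *
s=pose()[0];print(s['ft_torque'].round(2),s['joint_pos'].round(1))
to([.5052,-.195,.178])"
```

```text
time: 12.05
position: [0.5054, -0.1944, 0.1785]
orientation: [-180.0, 0.0, -11.1]
wrist_force: [-4.6, 2.5, 9.5]
opening: 0.0173
grip_force: 89.6
time: 12.55
position: [0.5054, -0.1942, 0.1785]
orientation: [-179.9, -0.0, 9.0]
wrist_force: [-4.7, 4.3, 11.3]
opening: 0.0169
grip_force: 89.6
time: 12.75
position: [0.5053, -0.1942, 0.1785]
orientation: [-179.9, -0.0, 13.5]
wrist_force: [-3.9, 3.6, 11.8]
opening: 0.0167
grip_force: 89.7
[ 0.88  1.15 -0.2 ] [ 31.5  26.8 -19.5 107.2  11.6  48.  -70.3]
t 12.75 shift cm [-0.03  0.08  0.05] turn rad [-0.001 -0.     0.   ]
```

```bash
python3 -m inch '[[[0,0,-0.1],[0,0,0.02]],[[0,0,0],[0,0,0]]]'
python3 -m inch '[[[0,0,0],[0,0,0]],[[0,0,0],[0,0,0]],[[0,0,0],[0,0,0]],[[0,0,0],[0,0,0]]]' 0.5
python3 -c "
from h import *
s=pose()[0];print(s['ft_torque'].round(2),s['joint_pos'].round(1))
to([.5052,-.195,.178],-76.5)
cv2.imwrite('pics/w4.png',camera('wrist')[:,:,::-1])"
```

```text
time: 12.95
position: [0.5055, -0.1948, 0.1786]
orientation: [180.0, -0.0, 12.3]
wrist_force: [-2.0, 1.7, 3.4]
opening: 0.0168
grip_force: 88.5
time: 13.35
position: [0.5053, -0.1951, 0.1782]
orientation: [180.0, 0.0, 12.3]
wrist_force: [0.3, -0.5, -0.2]
opening: 0.0423
grip_force: 0.0
[ 0.05 -0.05 -0.05] [ 31.3  26.8 -19.2 107.2  11.5  47.9 -71.4]
t 13.35 shift cm [-0.01 -0.01  0.02] turn rad [ 0.   -0.    1.55]
```

View pics/w4.png

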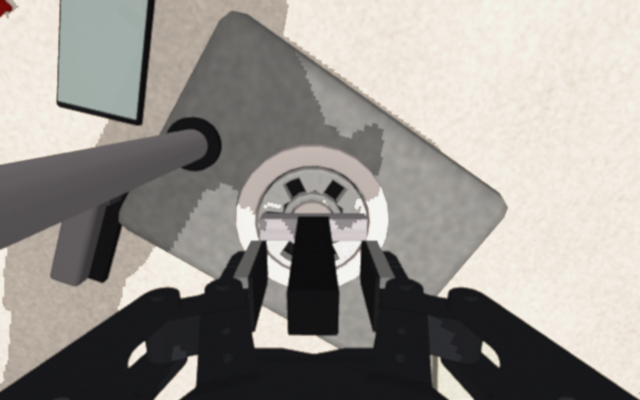

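The spanner stands by itself in the ring (bar at 265–365, 225), the jaws are clear of the grip on both sides and the post is off to the left. Next I'll swing the jaws a quarter turn back round the grip.

```bash
for r in a; do python3 -m inch '[[[0,0,0],[0,0,0.13]],[[0,0,0],[0,0,0.13]],[[0,0,0],[0,0,0.13]],[[0,0,0],[0,0,0.13]],[[0,0,0],[0,0,0.13]]]'; python3 -m inch '[[[0,0,0],[0,0,0.13]],[[0,0,0],[0,0,0.13]],[[0,0,0],[0,0,0.13]],[[0,0,0],[0,0,0.13]],[[0,0,0],[0,0,0.13]]]'; done
python3 -m inch '[[[0,0,0],[0,0,0.13]],[[0,0,0],[0,0,0.13]],[[0,0,0],[0,0,0]],[[0,0,0],[0,0,0]]]'
python3 -c "
from h import *
s=pose()[0];print(s['ft_torque'].round(2),s['joint_pos'].round(1))
to([.5055,-.195,.178],-76.5)"
```

```text
time: 13.9
position: [0.5053, -0.195, 0.1783]
orientation: [180.0, -0.0, -25.2]
wrist_force: [0.3, -0.4, -0.6]
opening: 0.0428
grip_force: 0.0
time: 14.4
position: [0.5054, -0.1949, 0.1783]
orientation: [-180.0, -0.0, -62.5]
wrist_force: [-0.1, -0.2, -0.1]
opening: 0.0429
grip_force: 0.0
time: 14.8
position: [0.5054, -0.1948, 0.1783]
orientation: [180.0, -0.0, -76.9]
wrist_force: [0.1, -0.1, 0.6]
opening: 0.043
grip_force: 0.0
[-0.02  0.05 -0.01] [  15.1   25.4    1.5  108.2   -0.9   46.4 -149.8]
t 14.8 shift cm [ 0.02 -0.01  0.03] turn rad [ 0.    -0.    -0.006]
```

Now I'll regrip and turn on. The remaining turn is about 74° plus play, so I'll watch the torque for the stop.

```bash
python3 -m inch '[[[0,0,0],[0,0,0]],[[0,0,0],[0,0,0]],[[0,0,0],[0,0,0]],[[0,0,0],[0,0,0]],[[0,0,0.1],[0,0,0]]]' 1 90
for r in a; do python3 -m inch '[[[0,0,0],[0,0,-0.07]],[[0,0,0],[0,0,-0.07]],[[0,0,0],[0,0,-0.07]],[[0,0,0],[0,0,-0.07]],[[0,0,0],[0,0,-0.07]]]'; python3 -m inch '[[[0,0,0],[0,0,-0.07]],[[0,0,0],[0,0,-0.07]],[[0,0,0],[0,0,-0.07]],[[0,0,0],[0,0,-0.07]],[[0,0,0],[0,0,-0.07]]]'; done
python3 -m inch '[[[0,0,0],[0,0,-0.07]],[[0,0,0],[0,0,-0.07]],[[0,0,0],[0,0,-0.07]],[[0,0,0],[0,0,-0.07]],[[0,0,0],[0,0,-0.07]]]'
python3 -c "
from h import *
s=pose()[0];print(s['ft_torque'].round(2),s['joint_pos'].round(1))
to([.5055,-.195,.178])"
```

```text
time: 15.3
position: [0.5053, -0.1952, 0.1784]
orientation: [180.0, -0.0, -77.1]
wrist_force: [-5.6, 2.1, 20.5]
opening: 0.0173
grip_force: 90.2
time: 15.8
position: [0.5053, -0.1951, 0.1784]
orientation: [-180.0, -0.0, -56.9]
wrist_force: [-3.6, 0.5, 11.9]
opening: 0.0169
grip_force: 89.1
time: 16.3
position: [0.5055, -0.1949, 0.1784]
orientation: [-180.0, -0.0, -36.9]
wrist_force: [-3.4, 2.0, 12.2]
opening: 0.0169
grip_force: 89.1
time: 16.8
position: [0.5056, -0.1946, 0.1784]
orientation: [-180.0, -0.0, -16.8]
wrist_force: [-2.3, 2.0, 11.8]
opening: 0.0169
grip_force: 89.1
[ 0.67  0.94 -0.46] [ 26.2  26.  -12.6 107.5   7.4  47.2 -97. ]
t 16.8 shift cm [-0.    0.04  0.04] turn rad [-0.001 -0.001  0.   ]
```

```bash
T='from h import *;s=pose()[0];print(s["ft_torque"].round(2))'
python3 -m inch '[[[0,0,0],[0,0,-0.06]],[[0,0,0],[0,0,-0.06]],[[0,0,0],[0,0,-0.06]],[[0,0,0],[0,0,-0.03]]]' | sed -n '1p;3,4p'; python3 -c "$T"
python3 -m inch '[[[0,0,0],[0,0,-0.03]],[[0,0,0],[0,0,0]]]'| sed -n '1p;3,4p'; python3 -c "$T"
python3 -m inch '[[[0,0,0],[0,0,-0.03]],[[0,0,0],[0,0,0]]]'| sed -n '1p;3,4p'; python3 -c "$T"
```

```text
time: 17.2
orientation: [-180.0, -0.0, -4.8]
wrist_force: [-3.7, 2.2, 12.0]
[ 0.73  0.95 -0.39]
time: 17.4
orientation: [-180.0, -0.0, -3.1]
wrist_force: [-3.8, 3.1, 12.1]
[ 0.72  0.95 -0.3 ]
time: 17.6
orientation: [-180.0, -0.0, -1.4]
wrist_force: [-4.1, 1.9, 11.8]
[ 0.72  1.01 -0.32]
```

```bash
T='from h import *;s=pose()[0];print(s["ft_torque"].round(2))'
python3 -m inch '[[[0,0,0],[0,0,-0.03]],[[0,0,0],[0,0,0]]]' | sed -n '1p;3,4p'; python3 -c "$T"
python3 -m inch '[[[0,0,0],[0,0,-0.03]],[[0,0,0],[0,0,0]]]'| sed -n '1p;3,4p'; python3 -c "$T"
python3 -m inch '[[[0,0,0],[0,0,-0.03]],[[0,0,0],[0,0,0]]]'| sed -n '1p;3,4p'; python3 -c "$T"
```

```text
time: 17.8
orientation: [-180.0, -0.0, 0.3]
wrist_force: [-4.4, 2.8, 12.0]
[ 0.76  0.96 -0.29]
time: 18.0
orientation: [-180.0, -0.0, 2.0]
wrist_force: [-3.8, 2.9, 12.3]
[ 0.76  0.98 -0.27]
time: 18.2
orientation: [-179.9, -0.0, 3.7]
wrist_force: [-3.8, 2.9, 12.8]
[ 0.86  1.01 -0.74]
```

```bash
T='from h import *;s=pose()[0];print(s["ft_torque"].round(2))'
python3 -m inch '[[[0,0,0],[0,0,-0.02]],[[0,0,0],[0,0,0]],[[0,0,0],[0,0,0]]]' | sed -n '1p;3,4p'; python3 -c "$T"
python3 -m inch '[[[0,0,0],[0,0,-0.015]],[[0,0,0],[0,0,0]],[[0,0,0],[0,0,0]]]' | sed -n '1p;3,4p'; python3 -c "$T"
```

```text
time: 18.5
orientation: [-179.9, -0.0, 4.7]
wrist_force: [-2.8, 2.8, 12.5]
[ 0.92  0.98 -1.13]
time: 18.8
orientation: [-179.9, -0.0, 5.5]
wrist_force: [-4.2, 2.6, 12.8]
[ 0.91  0.98 -1.4 ]
```

```bash
T='from h import *;s=pose()[0];print(s["ft_torque"].round(2),s["joint_pos"].round(1))'
python3 -m inch '[[[0,0,0],[0,0,0.055]],[[0,0,-0.1],[0,0,0.055]],[[0,0,0],[0,0,0]],[[0,0,0],[0,0,0]]]'; python3 -c "$T"
```

```text
time: 19.2
position: [0.5055, -0.1948, 0.1785]
orientation: [-180.0, -0.0, -0.5]
wrist_force: [-0.9, 0.7, 2.3]
opening: 0.0172
grip_force: 88.2
[ 0.29  0.26 -0.  ] [ 29.1  26.4 -16.3 107.3   9.7  47.6 -82.7]
```

```bash
python3 -m inch '[[[0,0,-0.3],[0,0,0]],[[0,0,-0.5],[0,0,0]],[[0,0,-0.7],[0,0,0]],[[0,0,-2],[0,0,0]],[[0,0,-3],[0,0,0]]]'
python3 -m inch '[[[0,0,-3.5],[0,0,0]],[[0,0,-3.5],[0,0,0]],[[0,0,-3.5],[0,0,0]],[[0,0,-3.5],[0,0,0]],[[0,0,0],[0,0,0]]]'
python3 - <<'E'
from h import *
cv2.imwrite("pics/w5.png",camera("wrist")[:,:,::-1]); i=camera_info("wrist")
im=cv2.imread("pics/w5.png"); g=im.max(2); print(proj(i,[.5052,-.195,.112]))
u,v=proj(i,[.5052,-.195,.112])[0]
m=((g<60)).astype(np.uint8); q=np.zeros_like(m); cv2.circle(q,(int(u),int(v)),27,1,-1); cv2.circle(q,(int(u),int(v)),13,0,-1); m&=q
n,l,st,ce=cv2.connectedComponentsWithStats(m); pts=[ce[k] for k in range(1,n) if st[k,4]>15]
w=ray(i,pts,.110)[:,:2]; a=np.arctan2(*(w-[.5052,-.195]).T[::-1]); print(len(w),np.degrees(a).round(1),"phase",np.degrees(np.angle(np.exp(6j*a).mean()))/6%60,"expect",(41.6+134.6)%60)
to([.589,.2208,.36],-.5)
E
```

```text
time: 19.7
position: [0.5041, -0.1947, 0.2429]
orientation: [-179.9, 0.2, -0.6]
wrist_force: [0.7, -0.4, -1.2]
opening: 0.0167
grip_force: 87.7
time: 20.2
position: [0.5075, -0.1955, 0.3889]
orientation: [179.8, -0.5, -0.6]
wrist_force: [1.0, -0.3, -1.6]
opening: 0.0169
grip_force: 87.9
[[312.19991873 166.8091493 ]]
5 [  -1.8   60.9  -66.9  119.8 -125.9] phase 57.234989692935216 expect 56.19999999999999
t 20.25 shift cm [  7.83 -41.69   2.56] turn rad [ 0.002 -0.005 -0.001]
```

```bash
python3 -m inch '[[[0.4,-2.1,0],[0,0,0]],[[0.8,-4.16,0],[0,0,0]],[[0.8,-4.16,0],[0,0,0]],[[0.8,-4.16,0],[0,0,0]],[[0.8,-4.16,0],[0,0,0]]]' >/dev/null
python3 -m inch '[[[0.8,-4.16,0],[0,0,0]],[[0.8,-4.16,0],[0,0,0]],[[0.8,-4.16,0],[0,0,0]],[[0.8,-4.16,0],[0,0,0]],[[0.8,-4.16,0],[0,0,0]]]' >/dev/null
python3 -m inch '[[[0.4,-2.06,0],[0,0,0]],[[0,0,0],[0,0,-0.1345]],[[0,0,0],[0,0,-0.1345]],[[0,0,0],[0,0,-0.1345]],[[0,0,0],[0,0,-0.1345]]]'
python3 -m inch '[[[0,0,0],[0,0,-0.1345]],[[0,0,0],[0,0,-0.1345]],[[0,0,0],[0,0,-0.1345]],[[0,0,0],[0,0,-0.1345]],[[0,0,0],[0,0,-0.1345]]]' >/dev/null
python3 -m inch '[[[0,0,0],[0,0,-0.1345]],[[0,0,0],[0,0,-0.1345]],[[0,0,0],[0,0,-0.1345]],[[0,0,0],[0,0,-0.1345]],[[0,0,0],[0,0,-0.1345]]]' >/dev/null
python3 -m inch '[[[0,0,0],[0,0,-0.1345]],[[0,0,0],[0,0,-0.1345]],[[0,0,0],[0,0,-0.1345]],[[0,0,0],[0,0,-0.1345]],[[0,0,0],[0,0,-0.1345]]]'
python3 -m inch '[[[0,0,0],[0,0,-0.1345]],[[0,0,0],[0,0,0]],[[0,0,0],[0,0,0]]]'
python3 -c "
from h import *
s=pose()[0];print(s['joint_pos'].round(1))
to([.589,.2208,.15],153.6)"
```

```text
time: 21.75
position: [0.5888, 0.2199, 0.3814]
orientation: [-180.0, 0.2, 30.6]
wrist_force: [-0.1, -0.3, -2.0]
opening: 0.0169
grip_force: 88.2
time: 23.25
position: [0.589, 0.2197, 0.3816]
orientation: [-179.9, -0.1, 146.2]
wrist_force: [0.1, -0.0, -1.4]
opening: 0.017
grip_force: 88.2
time: 23.55
position: [0.5892, 0.2199, 0.3822]
orientation: [-179.9, -0.1, 153.4]
wrist_force: [-0.9, 0.4, -2.4]
opening: 0.017
grip_force: 88.2
[ 12.7  34.2 -59.8  79.3  29.2  83.   17.2]
t 23.55 shift cm [ 0.03  0.1  23.22] turn rad [-0.001 -0.001 -0.004]
```

```bash
python3 -m inch '[[[0.03,0.1,3],[0,0,0]],[[0,0,5],[0,0,0]],[[0,0,5],[0,0,0]],[[0,0,5],[0,0,0]],[[0,0,5],[0,0,0]]]' >/dev/null
python3 -m inch '[[[0,0,2],[0,0,0]],[[0,0,0],[0,0,0]],[[0,0,0],[0,0,0]],[[0,0,0],[0,0,0]]]'
python3 - <<'E'
from h import *
i=camera_info("wrist"); cv2.imwrite("pics/w6.png",camera("wrist")[:,:,::-1])
s,p,R=pose();print(s['joint_pos'].round(1)); to([.5892,.221,.08],153.6)
H=Ro.from_euler("z",-26.4,degrees=True)
print(proj(i,[H.apply([a,b,0])+[.5892,.221,.028] for a,b in ((.0355,.011),(.0355,-.011),(-.0355,.011),(-.0355,-.011))]).round(0).tolist())
E
```

```text
time: 24.45
position: [0.5913, 0.2225, 0.1363]
orientation: [179.8, 0.2, 153.5]
wrist_force: [0.1, -0.3, -1.7]
opening: 0.0167
grip_force: 88.1
[  8.8  47.2 -51.2  93.8  41.6  59.5   8.1]
t 24.5 shift cm [ 0.14 -0.22  5.61] turn rad [ 0.003  0.003 -0.002]
[[325.0, 244.0], [296.0, 244.0], [326.0, 150.0], [294.0, 150.0]]
```

View pics/w6.png

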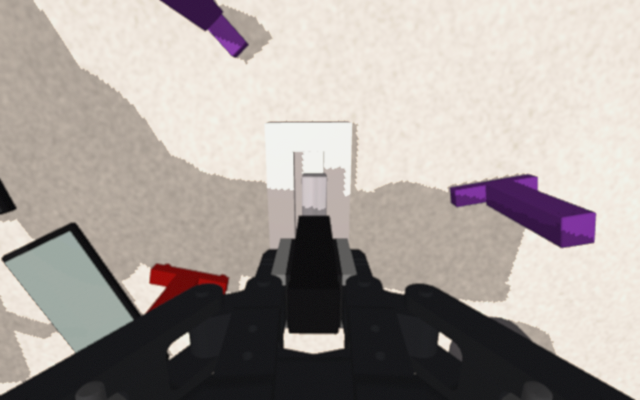

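The picture shows the holder's far slot edge at (294–324, 152), as predicted, and the bar's end at (302–326, 175), lined up with the slot. The look-alikes are clear. I'll correct sideways and go down.

```bash
python3 - <<'E'
from h import *
i=camera_info("wrist"); s,p,R=pose()
print(proj(i,[p+R.apply([.031,b,0])-[0,0,.053] for b in(-.007,.007)]).round(1).tolist())
E
python3 -m inch '[[[0.14,-0.22,1],[0,0,0]],[[0,0,1],[0,0,0]],[[0,0,0],[0,0,0]],[[0,0,0],[0,0,0]],[[0,0,0],[0,0,0]]]'
python3 -c "
from h import *
to([.5892,.221,.0796],153.6)"
```

```text
[[300.9, 174.0], [326.4, 174.0]]
time: 25.0
position: [0.5876, 0.2201, 0.1134]
orientation: [180.0, -0.0, 153.5]
wrist_force: [0.4, -0.1, -1.6]
opening: 0.0171
grip_force: 88.1
t 25.0 shift cm [-0.11  0.15  3.38] turn rad [ 0.    -0.    -0.001]
```

Spanner is centred in the grip, so I'll continue down.

```bash
python3 -m inch '[[[-0.11,0.13,0.8],[0,0,0]],[[0,0,0.5],[0,0,0]],[[0,0,0],[0,0,0]],[[0,0,0],[0,0,0]],[[0,0,0],[0,0,0]]]'
python3 -m inch '[[[0,0,0.5],[0,0,0]],[[0,0,0.5],[0,0,0]],[[0,0,0.3],[0,0,0]],[[0,0,0],[0,0,0]],[[0,0,0],[0,0,0]]]'
python3 -c "
from h import *
to([.5892,.221,.0796],153.6)"
```

```text
time: 25.5
position: [0.5891, 0.2207, 0.1004]
orientation: [180.0, 0.0, 153.5]
wrist_force: [-0.1, -0.1, -2.4]
opening: 0.0168
grip_force: 88.1
time: 26.0
position: [0.589, 0.2206, 0.0872]
orientation: [-180.0, -0.0, 153.5]
wrist_force: [-0.6, -0.5, -1.1]
opening: 0.0166
grip_force: 88.1
t 26.0 shift cm [-0.    0.05  0.76] turn rad [-0.    -0.    -0.001]
```

```bash
python3 -m inch '[[[0,0,0.3],[0,0,0]],[[0,0,0.3],[0,0,0]],[[0,0,0.1],[0,0,0]],[[0,0,0],[0,0,0]]]'
python3 -m inch '[[[0,0,0.1],[0,0,0]],[[0,0,0],[0,0,0]],[[0,0,0],[0,0,0]]]'
```

```text
time: 26.4
position: [0.5889, 0.2204, 0.08]
orientation: [-180.0, -0.0, 153.5]
wrist_force: [0.7, 0.2, -1.3]
opening: 0.0169
grip_force: 88.1
time: 26.7
position: [0.5891, 0.2207, 0.0795]
orientation: [180.0, 0.0, 153.5]
wrist_force: [-0.8, 0.1, 0.3]
opening: 0.0169
grip_force: 88.5
```

```bash
python3 -m inch '[[[0,0,0.05],[0,0,0]],[[0,0,0],[0,0,0]]]'
python3 -m inch '[[[0,0,0],[0,0,0]],[[0,0,0],[0,0,0]],[[0,0,0],[0,0,0]],[[0,0,0],[0,0,0]]]' 0.4
python3 -m inch '[[[0,0,-1],[0,0,0]],[[0,0,-2],[0,0,0]],[[0,0,-4],[0,0,0]],[[0,0,-4],[0,0,0]],[[0,0,-4],[0,0,0]]]'
python3 -m inch '[[[0,0,0],[0,0,0]],[[0,0,0],[0,0,0]],[[0,0,0],[0,0,0]]]'
python3 - <<'E'
from h import *
a=cv2.resize(camera("wrist")[:,:,::-1],None,fx=.62,fy=.62); b=cv2.resize(camera("scene")[:,:,::-1],None,fx=.62,fy=.62)
cv2.imwrite("pics/f.png",np.hstack([a,b])); t=camera("top")[:,:,::-1].astype(int); d=np.abs(t-cv2.imread("pics/top0.png")).max(2)
print("phone,stapler change",d[160:225,315:350].mean(),d[228:288,320:347].mean())
E
```

```text
time: 26.9
position: [0.5892, 0.2207, 0.0795]
orientation: [180.0, 0.0, 153.5]
wrist_force: [-1.3, -0.6, 4.1]
opening: 0.0166
grip_force: 89.4
time: 27.3
position: [0.589, 0.2206, 0.0787]
orientation: [-180.0, -0.0, 153.5]
wrist_force: [-0.0, -0.2, 0.7]
opening: 0.0514
grip_force: 0.0
time: 27.8
position: [0.5889, 0.221, 0.2322]
orientation: [179.9, 0.0, 153.6]
wrist_force: [0.7, -0.1, -0.4]
opening: 0.0511
grip_force: 0.0
time: 28.1
position: [0.5887, 0.2201, 0.2285]
orientation: [-179.9, -0.0, 153.5]
wrist_force: [-0.2, 0.1, -0.4]
opening: 0.0511
grip_force: 0.0
phone,stapler change 31.973626373626374 50.24320987654321
```

View pics/f.png

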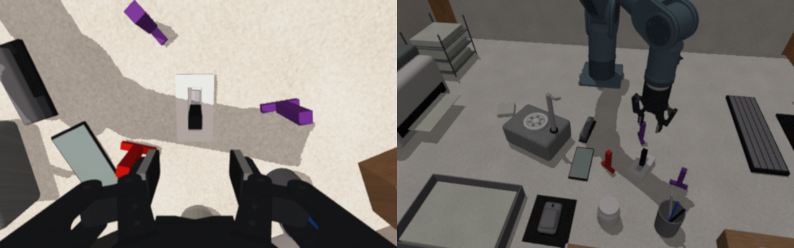

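The spanner stands upright in its slot, free of the jaws. The phone (582,163) and stapler (587,129) match their starting pixels in the scene view; the top-view difference is the arm's shadow. The ring is at its stop, so I'm handing in.

```bash
python3 -c "
from workcell import robot
print(robot.finish_job())"
```

```text
the job is handed in; nothing more can be done
None
```

I turned the ring anticlockwise to its end stop in two holds, stood the spanner back upright in its holder and let go, and handed the job in at about 28 s; in the last pictures the phone and stapler had not moved.

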